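# Clear the catch tray: stow two spice jars in the slide-lid tote

## Robot

A 7-joint arm with a two-finger parallel gripper is mounted at the origin on the work surface. World frame = base frame: x ahead of the robot, y to its left, z up, the work surface at z = 0. Lengths are in m, angles in rad, forces in N, time in s.
With the tool pointing down it reaches from about 0.425 to 0.95 m from the base axis. Payload 16.7 kg.
Tool frame: the origin (TCP) lies at the very end of the fingers, on their centre line; the grasp point (between the pads) lies 19 mm behind it (manip.grip_depth is the distance from the TCP to the grasp point, in m); z points along the fingers, y is the line along which they close (so a half turn about z gives the same grasp; the last joint's range is limited). The gripper opens to 94 mm and grips with 3 to 60 N. Pads are 16 mm wide; open, the fingers measure 119 mm over their backs; the gripper's body (75 mm by 177 mm) begins 78 mm behind the grasp point.
Start: joints at [0.97, 0.426, 0.074, 1.606, -0.034, 1.111, -0.067], TCP at [0.295, -0.607, 0.205] pointing down, gripper open.
Joint ranges: [-2.85, 2.85], [-0.5, 2.14], [-1.23, 1.37], [0.21, 2.46], [-1.02, 4.16], [0.16, 2.05], [-2.73, 2.73]. Speed limits (rad/s): [1.89, 1.89, 2.39, 2.39, 3.01, 3.01, 3.01].

## Interface

Orientations are given as a unit quaternion [x, y, z, w].
In Python, from station import readout, viewer, finish_job, manip gives the robot as it stands.
- The arm moves only by the tool send_rows, never from a script. Its argument "deltas" is a list of rows, each a list of 7 numbers: the turn, a rotation vector about the tool's x, y, z in degrees, then the shift along the tool's x, y, z in cm, then the opening, from -1 (shut) to 1 (fully open), so that 0 is half open. In form: [[wx, wy, wz, dx, dy, dz, hand], ...]. A call has 1 to 12 rows; each row is the pose to reach, as a shift and turn from the pose commanded when the call began, along the tool's axes at that moment; what a row does not reach only later rows make up. A row lasts 1/12 s, in which the tool goes at most 41.7 mm and 7.16 degrees, less where a joint would pass 70% of its speed; a pose out of reach is approached as far as the arm can. A call with a gripper value outside its range is refused whole. The fingers move at their own pace and stop on an object; "squeeze" is the grip in N (left out, the last holds). Time passes only in rows, so rows that repeat a pose let the fingers close. It gives the time, the measured TCP pose, the force, the opening and the grip force at its end, in the units of the state.
- readout.sense(): the state, without advancing time (a new reading comes with each control period).
- viewer.capture(name): name is "scene" or "top" or "wrist"; returns the picture (480x640x3 uint8, red, green, blue); there is no depth.
- viewer.calibration(name): a dict with "K" (3x3 intrinsics, pixels), "R" (3x3) and "t" (3): a world point X has camera coordinates R X + t. Camera axes: x right, y down, z forward; pixel columns grow to the right and rows downward; lengths in m; the calibration is good to about 2 mm. A picture is of the moment at which its call begins: read the wrist's pose just before it. calibration takes no time and is no camera call; for the wrist camera it gives the pose at the moment of the call.
- finish_job(): hands the job in; it is judged then, once.
Trained networks look in the newest picture that a camera, given by its name, has taken for a name from the list of things; names that differ only in an ending like _2 or _b are one class to them, and where a whole thing is asked for, a point or a joint stands for the part that bears it (a point fixed in the world has none). Each returns a list of dicts, best first, with "score" (0 to 1); they miss things now and then, are a little off and sometimes report something else, mostly with a low value. They report only what shows in the picture. A call takes as long as a camera call. They do not tell look-alikes from the thing itself.
- viewer.search_frame(camera, label): "point" ([column, row] in pixels, amid what is visible of it).
The state is a dict: "clock": time; "joints": joint angles; "joint_vel": joint speeds; "joint_efforts": joint torques, N m; "ee_pos": TCP position; "tool_rot": TCP orientation; "force": force on the tool from outside, world axes, zero at the start; "ft_torque": the same for the moment, N m; "gripper_width": opening from 0.0 (shut) to 1.0 (fully open); "grip_force": force on a finger pad.
Only numpy, scipy, OpenCV 4.12 (cv2) and the standard library are available. Lean on these libraries where they do the work, as an engineer would, in place of code of your own. Each camera call takes 0.05 s, during which the arm holds its last target. There are 200 camera calls.

## Task

Collect the two finished spice jars from the closing machine's catch tray and stand them in the wooden tote, one in each bay, upright and right down on the bay floor, then slide the green cover fully shut over them. The jars are glass: keep them upright and set them down gently, do not let them drop; leave the grain jar, the honey jar and the mug where they are.

Things in the scene. Friction and masses are not known exactly. Their poses are not given: they have to be found in the camera images.
- jar_lane: Flat-sided spice jar, amber, red cap: 60 (own x) x 40 (own y) x 100 (z) mm, cap 58 x 38 mm in the top 16 mm, about 0.2 kg. Origin: centre of its underside; z up. It stands in the tray's guarded lane, 60 mm side along the lane; guards taller than the jar stand 3.5 mm off its broad faces (own +-y), so there fingers reach only its end faces (own +-x).
- jar_open: Same size of jar (60 x 40 x 100 mm), terracotta with a brass-coloured cap, same axes and origin. It stands on the open side of the tray, free all round, at any small turn.
- tray: Steel catch tray on the green closing machine, fixed; origin on the work surface below the tray's middle. Own -y points away from the machine. Floor 4 mm above the work surface, x -120 to 120, y -89 to 105 mm; rim and end lip 22 mm high. The machine (x +-155, y 120 to 390, 220 mm high, round pot on top to 255 mm) moves with it.
- lane (a point): Middle of the guarded lane's floor (tray x +62, y 0). The lane runs along the tray's y, 47 mm wide between two clear guards with green top edges: 4 mm thick, from tray y -85 to +87, tops 114 mm above the work surface. A 22 mm lip closes its end.
- open_side (a point): Middle of the open side of the tray floor (tray x -56, y 0).
- tote: Wooden tote fixed on the work surface: 136 (x) x 320 (y) mm, origin at the centre of its underside. Side walls (x +-60 to +-68) and the end wall (y 152 to 160) are 117 mm high. The y > 0 half has two bays, bounded by cross walls 110 mm high, 8 mm thick, centred on tote y 4 and 80; the y < 0 half is roofed (110 mm high), the open cover lies over it.
- bay_inner (a point): Centre of the floor of the bay nearer the tote's middle (tote y +42), 6 mm above the work surface. Bay: 120 (tote x) x 68 (tote y) mm. The floor is a groove 48 mm wide in x along tote y between green beds 14 mm higher; the jar stands in it, 60 mm side along tote y. Fingers have room only at tote +-x, on the broad faces (40 mm each side), above the beds.
- bay_end (a point): Centre of the floor of the other bay, beside the end wall (tote y +118), same shape and height. Either jar may go in either bay.
- cover (a joint): Slide of the flat green cover (118 x 152 x 8 mm) between the tote's side walls, in m: 0 = fully shut over both bays (it moves toward tote +y to shut), 0.158 = fully open. Underside 112.5 mm above the work surface; a jar standing on the bay floor passes 6 mm beneath. About 2 N of friction.
- cover_grip (a point): Centre of the top of the cover's wooden grip block, 146.5 mm above the work surface: 50 (tote x) x 16 (tote y) x 26 (high) mm. It stands nearer the cover's tote -y edge and moves with the cover.
- grain_jar: Bystander: tall round jar of grain, 80 mm across, 150 mm high; origin at the centre of its underside.
- honey_jar: Bystander: round amber jar, 64 mm across, 90 mm high; origin at the centre of its underside.
- mug: Bystander: white mug, 80 mm across, 90 mm high, handle at its +y; origin at the centre of its underside.
Not all that is in view belongs to the job. Several things look just like the jar_open: the one meant starts nearest to the robot's base.

How it is judged:
By the outcome, as a careful person would: the job done as asked, in the order asked, and still so for the second after the job is handed in, with the robot touching nothing.
It also fails if it takes over 72 s, if anything falls off the work surface, if the arm or the gripper's body presses on something with over 40 N, if the wrist force passes 120 N, or if a joint passes its speed limit or range.

## Working session

There is one attempt and no reset: what is moved stays moved. The work goes in short steps, Python scripts to look and compute and a tool call to move; the robot and the scene stay as the last step left them, time stands still between calls to the robot, and variables do not carry over. Pictures are saved under pics/ and viewed, at most 10 in all, crops included, and the job is handed in when it is done.

Besides the shell and the picture viewer there is one more tool, called after "Request:" as a command line: name --pt "numbers of a row" for each row, then --argument value for the rest. send_rows: Moves the arm, as the interface text tells. Its arguments: {"type":"object","properties":{"deltas":{"type":"array","items":{"type":"array","items":{"type":"number"}}},"squeeze":{"type":"number"}},"required":["deltas"]}

```bash
mkdir -p pics; ls
python3 - <<'E'
from station import readout, viewer, manip
import cv2,numpy as np
print(readout.sense()); print(manip.grip_depth)
for c in ("scene","top"):
    im=viewer.capture(c); cv2.imwrite(f"pics/{c}0.png",im[...,::-1])
    k=viewer.calibration(c); print(c,np.round(k["K"],1).tolist(),np.round(k["R"],3).tolist(),np.round(k["t"],3).tolist())
    for l in ("jar_lane","jar_open","tray","tote","cover_grip","bay_inner","grain_jar","honey_jar","mug"):
        print(l,[(np.round(d["point"]).tolist(),round(d["score"],2)) for d in viewer.search_frame(c,l)])
E
```

```text
pics
{'clock': 0.0, 'joints': array([ 0.96951553,  0.42672966,  0.073859  ,  1.60659689, -0.03407926,
        1.11081351, -0.06707943]), 'joint_vel': array([-0.00081696, -0.00083545, -0.00126991, -0.00022924, -0.0004569 ,
       -0.00138751,  0.00033002]), 'joint_efforts': array([ 1.31850196e-03, -9.35807562e+01,  3.66713025e+00, -4.54199338e+01,
       -4.87171195e-02,  2.00538570e-02,  1.16559149e-04]), 'ee_pos': array([ 0.29445302, -0.60690171,  0.2047819 ]), 'tool_rot': array([ 9.74595868e-01,  2.23969816e-01, -2.00549089e-04, -6.12007306e-04]), 'force': array([ 0.24442492, -0.6336895 ,  0.08758081]), 'ft_torque': array([0.00995502, 0.03822476, 0.02802178]), 'grip_force': 0.0, 'gripper_width': 1.0025238172749642}
0.0188
scene [[598.2, 0.0, 311.7], [0.0, 598.2, 240.7], [0.0, 0.0, 1.0]] [[0.681, 0.732, -0.007], [0.626, -0.587, -0.513], [-0.38, 0.345, -0.859]] [-0.362, -0.301, 1.928]
jar_lane [([395.0, 184.0], 0.88)]
jar_open [([363.0, 165.0], 0.82), ([449.0, 238.0], 0.8), ([450.0, 202.0], 0.61)]
tray []
tote [([251.0, 285.0], 0.66)]
cover_grip [([229.0, 293.0], 0.64)]
bay_inner [([254.0, 284.0], 0.69)]
grain_jar [([412.0, 275.0], 0.59)]
honey_jar []
mug [([165.0, 270.0], 0.79)]
top [[530.7, 0.0, 321.8], [0.0, 530.7, 238.9], [0.0, 0.0, 1.0]] [[0.002, -1.0, -0.012], [-0.986, 0.0, -0.165], [0.165, 0.012, -0.986]] [0.0, 0.578, 1.285]
jar_lane [([192.0, 241.0], 0.74)]
jar_open [([197.0, 297.0], 0.97), ([208.0, 156.0], 0.78), ([167.0, 185.0], 0.64), ([410.0, 260.0], 0.51)]
tray [([98.0, 272.0], 0.66)]
tote [([409.0, 255.0], 0.63)]
cover_grip [([440.0, 257.0], 0.6)]
bay_inner [([406.0, 259.0], 0.63)]
grain_jar [([275.0, 150.0], 0.96), ([94.0, 275.0], 0.37)]
honey_jar [([334.0, 156.0], 0.59)]
mug [([472.0, 338.0], 0.55)]
```

View pics/top0.png

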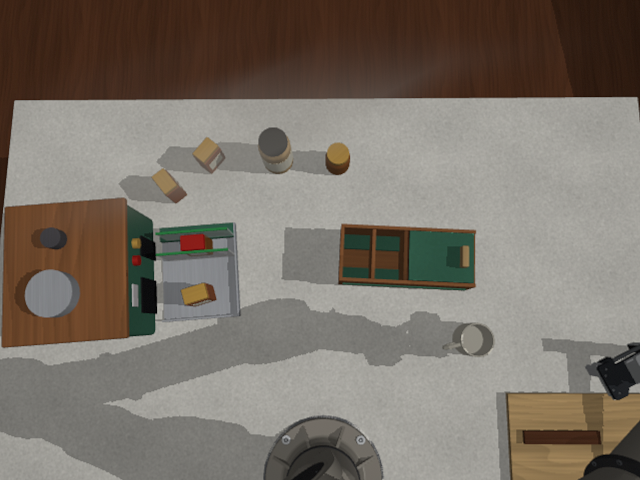

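View pics/scene0.png

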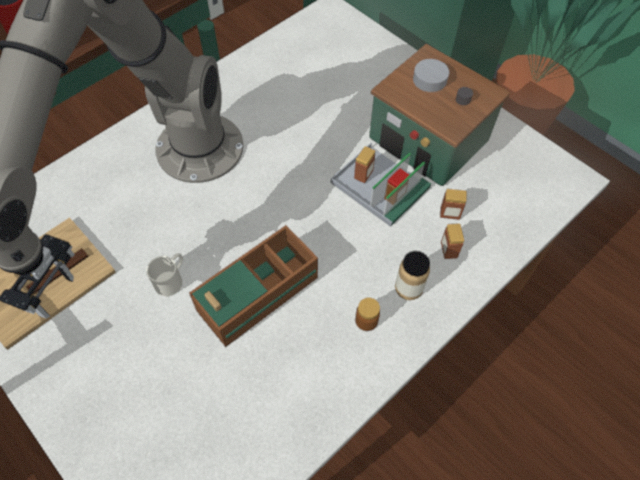

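The candidates for jar_open are the brass-capped jars at (197,297), (208,156) and (167,185) in the top view. The one at (197,297) stands on the tray's open side and is nearest the base at (323,470), so it fits. I'll enlarge a crop to confirm it and to read corners.

```bash
cat > h.py <<'E'
import numpy as np,cv2
from station import readout,viewer,manip
def ray(cal,px,z):
    K,R,t=[np.array(cal[k],float) for k in "KRt"]
    C=-R.T@t; d=R.T@np.linalg.inv(K)@np.array([px[0],px[1],1.]); return C+d*(z-C[2])/d[2]
def proj(cal,X):
    p=np.array(cal["K"])@(np.array(cal["R"])@np.array(X).T+np.array(cal["t"])[:,None]); return (p[:2]/p[2]).T
E
python3 - <<'E'
from h import *
im=cv2.imread("pics/top0.png")
a=cv2.resize(im[215:330,145:255],None,fx=5,fy=5,interpolation=cv2.INTER_CUBIC)
cv2.imwrite("pics/c1.png",a)
b=cv2.resize(im[215:300,330:485],None,fx=5,fy=5,interpolation=cv2.INTER_CUBIC)
cv2.imwrite("pics/c2.png",b)
E
```

```text
(no output)
```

View pics/c1.png

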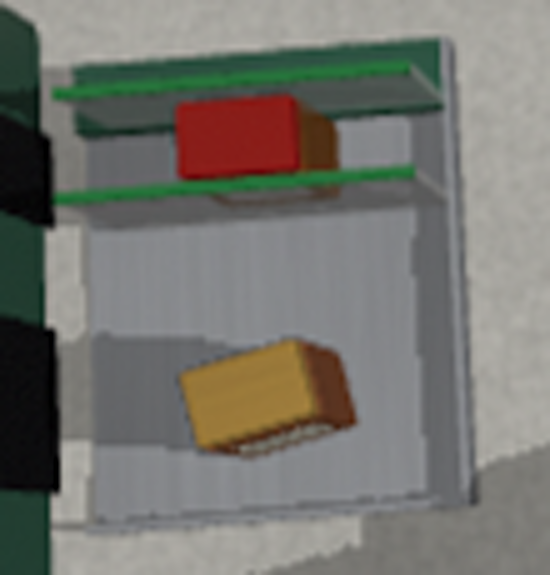

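View pics/c2.png

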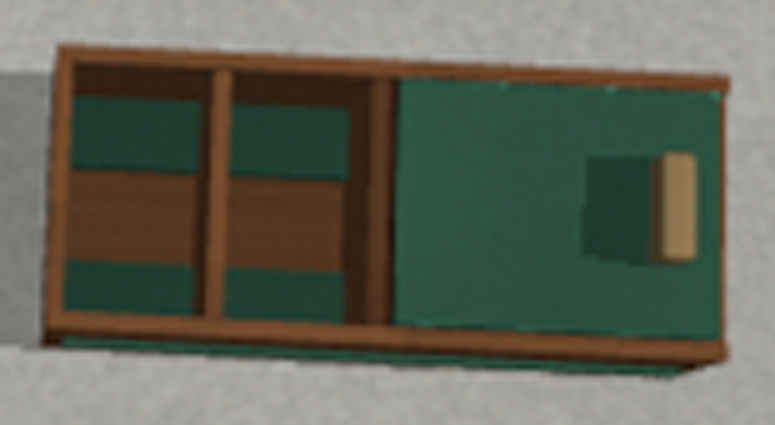

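Confirmed: c1 shows the brass-capped jar_open (top-view pixel ~(195,294)) free on the open side and the red-capped lane jar (~(193,243)). c2 shows the tote's wall corners, with the bays at left and the grip block at right. Next I'll fit the poses.

Run:
```python
from h import *
from scipy.optimize import least_squares as ls
cal=viewer.calibration("top")
def fit(off,pix,model,x0):
    px=(np.array(pix)+.5)/5-.5+off; m=np.array(model)
    def pts(p):
        c,s=np.cos(p[2]),np.sin(p[2]); return np.c_[c*m[:,0]-s*m[:,1]+p[0],s*m[:,0]+c*m[:,1]+p[1],m[:,2]]
    r=ls(lambda p:(proj(cal,pts(p))-px).ravel(),x0); return r.x,np.abs(r.fun).max()
A=np.array([145,215]);B=np.array([330,215])
# jar cap: image left=+y world, up=+x. own x along world y -> yaw 90
cap=lambda:[[.029,.019],[-.029,.019],[-.029,-.019],[.029,-.019]]
h=.104
for n,p in(("lane",[(178,104),(297,95),(303,177),(180,182)]),("open",[(181,376),(299,340),(313,415),(199,450)])):
    # own +x->world +y, own +y-> world -x. order TL(+y,+x) TR BR BL
    m=[[.029,-.019,h],[-.029,-.019,h],[-.029,.019,h],[.029,.019,h]]
    x,e=fit(A,p,m,[.4,.35,1.57]); print(n,np.round(x,4),np.degrees(x[2]),e,np.hypot(x[0],x[1]))
W=.1175
x,e=fit(B,[(60,47),(728,78),(725,355),(45,328)],[[.068,.16,.117],[.068,-.16,.117],[-.068,-.16,.117],[-.068,.16,.117]],[.45,-.15,0]);print("tote",np.round(x,4),np.degrees(x[2]),e)
R=np.array([[np.cos(x[2]),-np.sin(x[2])],[np.sin(x[2]),np.cos(x[2])]])
for y in(.042,.118): q=x[:2]+R@[0,y];print(q.round(4),np.hypot(*q))
# grip block top in tote frame
for q in((665,153),(697,153),(695,262),(663,262)):
    w=ray(cal,(np.array(q)+.5)/5-.5+B,.1465); print("grip",(R.T@(w[:2]-x[:2])).round(4),w.round(4))
# guards: far outer top edges and tray lip
for n,z,ps in(("gf",.114,[(55,93),(410,68)]),("gn",.114,[(55,200),(413,173)]),("lip",.022,[(450,40),(475,500)])):
    print(n,[ray(cal,(np.array(q)+.5)/5-.5+A,z)[:2].round(4).tolist() for q in ps])
```

```text
lane [0.5596 0.3115 1.6393] 93.92292394428738 0.5442847994522992 0.6404866760520027
open [0.4368 0.3023 1.8563] 106.36101883418233 0.8034522462206439 0.5312305816924494
tote [ 0.5282 -0.2024 -0.0452] -2.588484371011673 1.0186643586162631
[ 0.5301 -0.1604] 0.5538915381859469
[ 0.5336 -0.0845] 0.5402296947650291
grip [ 0.0238 -0.1227] [ 0.5465 -0.326   0.1465]
grip [ 0.0244 -0.1374] [ 0.5465 -0.3408  0.1465]
grip [-0.0263 -0.1366] [ 0.4958 -0.3377  0.1465]
grip [-0.027 -0.122] [ 0.4958 -0.323   0.1465]
gf [[0.5806, 0.3986], [0.5927, 0.2283]]
gn [[0.5288, 0.3959], [0.5418, 0.2253]]
lip [[0.6247, 0.226], [0.3897, 0.2067]]
```

```bash
cat >> h.py <<'E'
from scipy.spatial.transform import Rotation as Ro
def go(x,y,z,yaw):
    """delta (deg, cm, tool axes) to TCP x,y,z pointing down with tool y at yaw deg (mod 180)"""
    s=readout.sense(); R=Ro.from_quat(s["tool_rot"])
    d=R.inv().apply(np.array([x,y,z])-s["ee_pos"])*100
    a=np.radians(yaw); yv=np.array([np.cos(a),np.sin(a),0]); T=np.c_[np.cross(yv,[0,0,-1]),yv,[0,0,-1]]
    r=[(R.inv()*Ro.from_matrix(T@np.diag([k,k,1]))).as_rotvec(True) for k in(1,-1)]
    print("t",round(s["clock"],2),"pos",s["ee_pos"].round(4),"w",[q.round(1).tolist() for q in r],"d",d.round(2).tolist(),"j7",s["joints"][6].round(2))
E
python3 - <<'E'
from h import *
go(.52,-.12,.33,-2.6)
c=viewer.calibration("wrist"); R=Ro.from_quat(readout.sense()["tool_rot"]).as_matrix()
C=-np.array(c["R"]).T@c["t"]; print("cam in tool",(R.T@(C-readout.sense()["ee_pos"])).round(3),(np.array(c["R"])@R).round(2).tolist(),np.array(c["K"]).round(0).tolist())
E
```

```text
t 1.0 pos [ 0.2947 -0.6072  0.2055] w [[-0.0, -0.0, -61.5], [-0.0, 0.0, 118.5]] d [41.54, -34.0, -12.45] j7 -0.07
cam in tool [ 0.076 -0.    -0.179] [[-0.0, 1.0, 0.0], [-0.97, -0.0, -0.26], [-0.26, -0.0, 0.97]] [[398.0, 0.0, 320.0], [0.0, 398.0, 243.0], [0.0, 0.0, 1.0]]
```

Request:
send_rows --pt "0 0 -7 4 -3.4 -2 1" --pt "0 0 -14 8 -6.8 -4 1" --pt "0 0 -20 11 -9 -6 1" --pt "0 0 -26 14 -11.5 -8 1" --pt "0 0 -32 17 -14 -10 1" --pt "0 0 -38 20 -16.5 -12 1" --pt "0 0 -44 23.5 -19 -12.5 1" --pt "0 0 -50 26.5 -22 -12.5 1" --pt "0 0 -56 29.5 -24.5 -12.5 1" --pt "0 0 -61.5 32.5 -27 -12.5 1" --pt "0 0 -61.5 35.5 -29.5 -12.5 1" --pt "0 0 -61.5 38.5 -32 -12.5 1"

```text
clock: 2.0
ee_pos: [0.4912, -0.1727, 0.3309]
tool_rot: [0.723, 0.691, 0.0, 0.0]
force: [0.7, -0.7, -0.4]
gripper_width: 1.0
grip_force: 0.0
```

Run:
```python
from h import *
c=viewer.calibration("wrist"); s=readout.sense()
im=viewer.capture("wrist"); cv2.imwrite("pics/w1.png",im[...,::-1])
np.savez("w1.npz",**{k:np.array(c[k]) for k in "KRt"}); print(np.abs(s["joint_vel"]).max())
go(.4368,.3023,.2,16.4)
```

```text
1.0301727617704202
t 2.05 pos [ 0.4944 -0.1645  0.331 ] w [[0.1, -0.1, -18.6], [-0.1, -0.2, 161.4]] d [46.4, -7.55, 13.19] j7 0.13
```

View pics/w1.png

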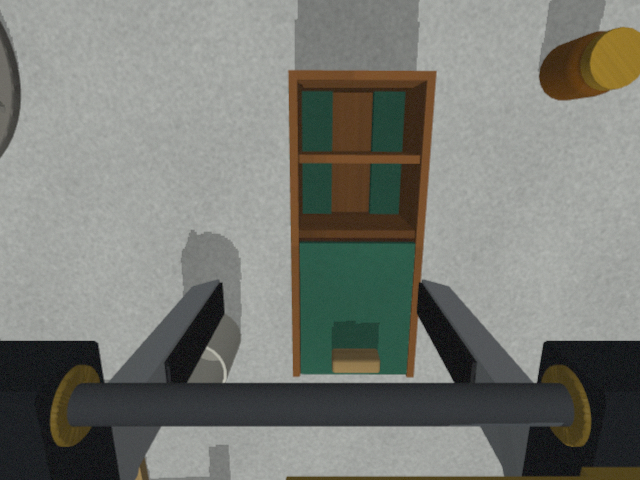

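w1 shows the tote end-wall corners at (289,71) and (436,71), the rear wall ends at (292,377) and (413,377), and the grip block at (356,361). I'll fit the tote from this view and head for the tray.

Run:
```python
from h import *
from scipy.optimize import least_squares as ls
c=np.load("w1.npz")
px=np.array([(289,71),(436,71),(292,377),(413.5,377)],float)
m=np.array([[-.068,.16,.117],[.068,.16,.117],[-.068,-.16,.117],[.068,-.16,.117]])
def pts(p):
    a,b=np.cos(p[2]),np.sin(p[2]); return np.c_[a*m[:,0]-b*m[:,1]+p[0],b*m[:,0]+a*m[:,1]+p[1],m[:,2]]
r=ls(lambda p:(proj(c,pts(p))-px).ravel(),[.53,-.2,-.045]);x=r.x
print(x.round(4),np.degrees(x[2]),r.fun.round(1))
R=Ro.from_euler("z",x[2]).as_matrix()[:2,:2]
for y in(.042,.118,-.13):print((x[:2]+R@[0,y]).round(4))
```

```text
[ 0.5277 -0.2004 -0.0514] -2.942996011817022 [-0.9 -0.7  0.6  0.2  0.5  0.1 -0.1  0.7]
[ 0.5298 -0.1585]
[ 0.5337 -0.0826]
[ 0.521  -0.3302]
```

Request:
send_rows --pt "0 0 0 3.5 0 0 1" --pt "0 0 -2 7 -0.5 1 1" --pt "0 0 -4 11 -1.5 2 1" --pt "0 0 -6 15 -2.5 3 1" --pt "0 0 -8 19 -3.5 4 1" --pt "0 0 -10 23 -4 5 1" --pt "0 0 -12 27 -4.5 6 1" --pt "0 0 -14 31 -5 7 1" --pt "0 0 -16 34 -6 7 1" --pt "0 0 -17 36 -7 7 1" --pt "0 0 -17 37 -7 7 1" --pt "0 0 -17 37 -7 7 1"

```text
clock: 3.05
ee_pos: [0.4372, 0.2006, 0.2606]
tool_rot: [0.612, 0.791, 0.0, -0.0]
force: [0.4, 0.7, -1.0]
gripper_width: 1.001
grip_force: 0.0
```

Run:
```python
from h import *
c=viewer.calibration("wrist"); s=readout.sense()
im=viewer.capture("wrist"); cv2.imwrite("pics/w2.png",im[...,::-1])
np.savez("w2.npz",**{k:np.array(c[k]) for k in "KRt"}); print(np.abs(s["joint_vel"]).max())
go(.4368,.3023,.15,16.4)
```

```text
0.049563412333814026
t 3.1 pos [0.4376 0.199  0.2604] w [[0.0, -0.0, -1.9], [-0.0, -0.0, 178.1]] d [10.02, 2.5, 11.05] j7 -0.38
```

View pics/w2.png

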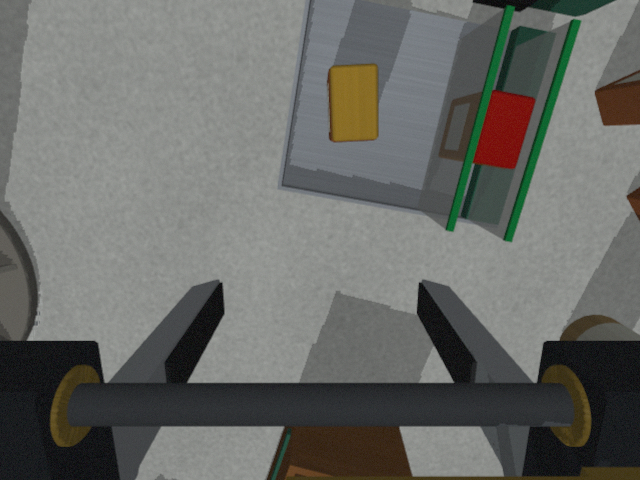

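w2 shows the brass cap corners at (330,66), (377,63), (378,139) and (331,142). The red cap spans (491,91) to (518,168), between guard edges (511,7)-(452,230) and (576,22)-(510,240).

Run:
```python
from h import *
from scipy.optimize import least_squares as ls
c=np.load("w2.npz")
def fit(px,m,x0):
    m=np.array(m);px=np.array(px,float)
    def pts(p):
        a,b=np.cos(p[2]),np.sin(p[2]); return np.c_[a*m[:,0]-b*m[:,1]+p[0],b*m[:,0]+a*m[:,1]+p[1],m[:,2]]
    r=ls(lambda p:(proj(c,pts(p))-px).ravel(),x0); print(r.x.round(4),np.degrees(r.x[2]).round(1),np.abs(r.fun).max().round(1)); return r.x
h=.104
# own x->world y: image TL=(+x,+y)own ; TR=(+x,-y); BR=(-x,-y); BL=(-x,+y)
m=[[.029,.019,h],[.029,-.019,h],[-.029,-.019,h],[-.029,.019,h]]
x=fit([(330,65.5),(377,63),(378,139.5),(331,142)],m,[.437,.302,1.85])
l=fit([(491,91),(535,97),(518,168),(474,164)],m,[.56,.31,1.64])
for a,b in(((511,7),(452,230)),((576,22),(510,240))):
    p,q=ray(c,a,.114),ray(c,b,.114); d=p-q; print(p[:2].round(4),q[:2].round(4),np.degrees(np.arctan2(d[1],d[0])).round(1))
go(x[0],x[1],.044,np.degrees(x[2])-90)
```

```text
[0.4379 0.3058 1.8654] 106.9 1.0
[0.5618 0.3161 1.7058] 97.7 1.7
[0.5302 0.3979] [0.5444 0.2287] 94.8
[0.5803 0.4007] [0.5948 0.2328] 94.9
t 3.1 pos [0.4376 0.199  0.2604] w [[0.0, -0.0, -2.4], [-0.0, -0.0, 177.6]] d [10.33, 2.69, 21.65] j7 -0.38
```

Request:
send_rows --pt "0 0 -2 3 1 2 1" --pt "0 0 -2 7 2 5 1" --pt "0 0 -2 10 2.6 8 1" --pt "0 0 -2 10.3 2.6 11 1" --pt "0 0 -2 10.3 2.6 14 1" --pt "0 0 -2 10.3 2.6 17 1" --pt "0 0 -2 10.3 2.6 19.5 1" --pt "0 0 -2 10.3 2.6 21 1" --pt "0 0 -2 10.3 2.6 21.6 1" --pt "0 0 -2 10.3 2.6 21.6 -0.2" --pt "0 0 -2 10.3 2.6 21.6 -0.3" --pt "0 0 -2 10.3 2.6 21.6 -0.4" --squeeze 15

```text
clock: 4.1
ee_pos: [0.4383, 0.3045, 0.0456]
tool_rot: [0.599, 0.8, 0.001, 0.0]
force: [-0.3, -0.2, -0.8]
gripper_width: 0.822
grip_force: 0.0
```

Request:
send_rows --pt "0 0 0 0 0 0 -0.5" --pt "0 0 0 0 0 0 -0.5" --pt "0 0 0 0 0 0 -0.5" --pt "0 0 0 0 0 0 -0.5"

```text
clock: 4.43
ee_pos: [0.4377, 0.3045, 0.0448]
tool_rot: [0.599, 0.801, 0.0, 0.0]
force: [-0.4, -0.3, -0.1]
gripper_width: 0.542
grip_force: 0.0
```

Request:
send_rows --pt "0 0 0 0 0 0 -0.5" --pt "0 0 0 0 0 0 -0.5" --pt "0 0 0 0 0 0 -0.5" --pt "0 0 0 0 0 0 -0.5" --pt "0 0 0 0 0 0 -0.5" --pt "0 0 0 0 0 0 -0.5"

```text
clock: 4.93
ee_pos: [0.4376, 0.3046, 0.0445]
tool_rot: [0.599, 0.801, 0.0, 0.0]
force: [0.8, 0.5, 5.5]
gripper_width: 0.427
grip_force: 15.0
```

Run:
```python
from h import *
s=readout.sense();print(s["gripper_width"],s["grip_force"])
go(.5337,-.083,.2,-2.8)
```

```text
0.42728523033953214 14.972705841064453
t 4.93 pos [0.4376 0.3046 0.0445] w [[0.0, -0.0, 19.2], [0.0, 0.0, -160.8]] d [-39.89, -1.7, -15.55] j7 -0.83
```

Request:
send_rows --pt "0 0 0 0 0 -0.5 -0.5" --pt "0 0 0 0 0 -2 -0.5" --pt "0 0 0 0 0 -4.5 -0.5" --pt "0 0 0 0 0 -7.5 -0.5" --pt "0 0 1 -0.5 0 -10.5 -0.5" --pt "0 0 2 -2 0 -13 -0.5" --pt "0 0 4 -4 0 -15 -0.5" --pt "0 0 6 -6.5 -0.3 -15.5 -0.5" --pt "0 0 8 -9.5 -0.5 -15.5 -0.5" --pt "0 0 10 -12.5 -0.7 -15.5 -0.5" --pt "0 0 12 -15.5 -0.9 -15.5 -0.5" --pt "0 0 14 -18.5 -1.1 -15.5 -0.5"

```text
clock: 5.93
ee_pos: [0.4786, 0.1224, 0.1995]
tool_rot: [0.693, 0.721, -0.0, -0.0]
force: [0.5, 0.3, -2.3]
gripper_width: 0.427
grip_force: 15.0
```

Run:
```python
from h import *
go(.5337,-.083,.2,-2.8)
```

```text
t 5.93 pos [0.4786 0.1224 0.1995] w [[-0.0, 0.0, 5.1], [-0.0, -0.0, -174.9]] d [-20.74, 4.68, -0.05] j7 -0.47
```

Request:
send_rows --pt "0 0 1.5 -3 0.7 0 -0.5" --pt "0 0 3 -6 1.4 0 -0.5" --pt "0 0 4.5 -9 2.1 0 -0.5" --pt "0 0 5 -12 2.8 0 -0.5" --pt "0 0 5 -15 3.5 0 -0.5" --pt "0 0 5 -17.5 4 0 -0.5" --pt "0 0 5 -19.5 4.5 0 -0.5" --pt "0 0 5 -20.5 4.7 0 -0.5" --pt "0 0 5 -20.7 4.7 0 -0.5" --pt "0 0 5 -20.7 4.7 0 -0.5"

```text
clock: 6.77
ee_pos: [0.5342, -0.0806, 0.1992]
tool_rot: [0.723, 0.691, -0.0, -0.0]
force: [0.3, -0.1, -2.2]
gripper_width: 0.423
grip_force: 15.0
```

Run:
```python
from h import *
c=viewer.calibration("wrist"); s=readout.sense()
im=viewer.capture("wrist"); cv2.imwrite("pics/w3.png",im[...,::-1])
np.savez("w3.npz",**{k:np.array(c[k]) for k in "KRt"})
go(.5337,-.083,.2,-2.8)
```

```text
t 6.82 pos [ 0.5343 -0.0798  0.1993] w [[-0.0, -0.0, 0.2], [0.1, -0.0, -179.8]] d [-0.32, -0.04, -0.07] j7 -0.15
```

View pics/w3.png

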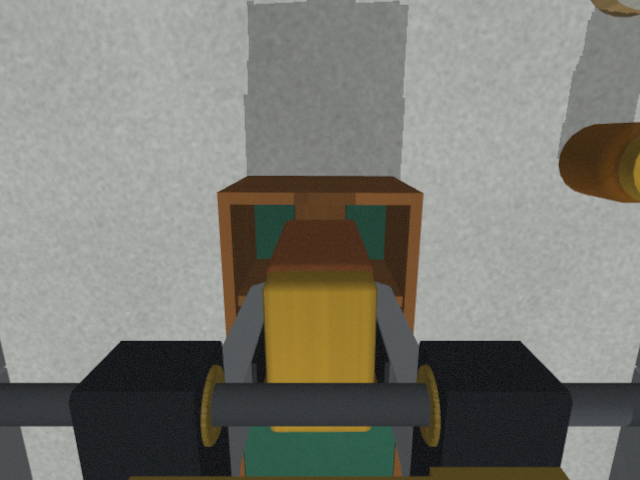

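w3 shows the tote's end-wall outer top corners at (218,193) and (422,193), with its inner edge at row ~205. The held cap spans columns 266-376 and rows ~283-432. I'll work out the jar-to-bay offset.

Run:
```python
from h import *
c=np.load("w3.npz"); s=readout.sense(); R=Ro.from_quat(s["tool_rot"]).as_matrix()
T=lambda px,z:(R.T@(ray(c,px,z)-s["ee_pos"])*1000).round(1)
for n,px,z in(("wallL",(218,193),.117),("wallR",(422,193),.117),("inn",(320,205),.117),("capfar",(320,285),.259),("capnear",(320,432),.259),("capL",(266,360),.259),("capR",(376,360),.259)): print(n,T(px,z))
```

```text
wallL [ 39.4 -67.3  82.3]
wallR [39.2 66.8 82.3]
inn [31.3 -0.3 82.3]
capfar [ 29.5  -0.1 -59.7]
capnear [-26.1  -0.2 -59.7]
capL [  2.7 -18.3 -59.7]
capR [  2.6  18.7 -59.7]
```

Request:
send_rows --pt "0 0 0 -0.35 0 0.5 -0.5" --pt "0 0 0 -0.35 0 2 -0.5" --pt "0 0 0 -0.35 0 4 -0.5" --pt "0 0 0 -0.35 0 6 -0.5" --pt "0 0 0 -0.35 0 8 -0.5" --pt "0 0 0 -0.35 0 10 -0.5" --pt "0 0 0 -0.35 0 12 -0.5" --pt "0 0 0 -0.35 0 13.2 -0.5" --pt "0 0 0 -0.35 0 14 -0.5" --pt "0 0 0 -0.35 0 14.5 -0.5" --pt "0 0 0 -0.35 0 14.8 -0.5" --pt "0 0 0 -0.35 0 14.9 -0.5"

```text
clock: 7.82
ee_pos: [0.5347, -0.0843, 0.0506]
tool_rot: [0.723, 0.691, 0.0, 0.0]
force: [-0.6, 0.4, -1.7]
gripper_width: 0.425
grip_force: 15.0
```

Request:
send_rows --pt "0 0 0 0 0 0.1 -0.5" --pt "0 0 0 0 0 0.2 -0.5" --pt "0 0 0 0 0 0.3 -0.5" --pt "0 0 0 0 0 0.35 -0.5" --pt "0 0 0 0 0 0.35 -0.5"

```text
clock: 8.23
ee_pos: [0.5345, -0.0845, 0.047]
tool_rot: [0.723, 0.691, 0.0, 0.0]
force: [1.2, 0.5, -2.6]
gripper_width: 0.427
grip_force: 15.0
```

Request:
send_rows --pt "0 0 0 0 0 0.05 -0.5" --pt "0 0 0 0 0 0.1 -0.5" --pt "0 0 0 0 0 0.1 -0.5" --pt "0 0 0 0 0 0.1 -0.5"

```text
clock: 8.57
ee_pos: [0.5347, -0.0846, 0.0465]
tool_rot: [0.723, 0.691, 0.0, 0.0]
force: [-3.5, -0.0, 9.3]
gripper_width: 0.428
grip_force: 15.0
```

Request:
send_rows --pt "0 0 0 0 0 0 -0.1" --pt "0 0 0 0 0 0 0.0" --pt "0 0 0 0 0 0 0.1" --pt "0 0 0 0 0 0 0.2" --pt "0 0 0 0 0 0 0.2" --pt "0 0 0 0 0 -1 0.2" --pt "0 0 0 0 0 -3 0.2" --pt "0 0 0 0 0 -6 0.2" --pt "0 0 0 0 0 -9 0.2" --pt "0 0 0 0 0 -12 0.2" --pt "0 0 0 0 0 -15 0.6" --pt "0 0 0 0 0 -16 1"

```text
clock: 9.57
ee_pos: [0.536, -0.0843, 0.2109]
tool_rot: [0.723, 0.691, 0.002, 0.002]
force: [0.5, 0.1, -0.0]
gripper_width: 0.706
grip_force: 0.0
```

Run:
```python
from h import *
c=viewer.calibration("wrist"); s=readout.sense()
im=viewer.capture("wrist"); cv2.imwrite("pics/w4.png",im[...,::-1])
np.savez("w4.npz",**{k:np.array(c[k]) for k in "KRt"})
go(.5612,.313,.22,94.6)
```

```text
t 9.62 pos [ 0.5363 -0.0844  0.2108] w [[0.2, 0.3, -97.2], [0.3, -0.2, 82.8]] d [39.82, 0.68, -0.94] j7 -0.13
```

View pics/w4.png

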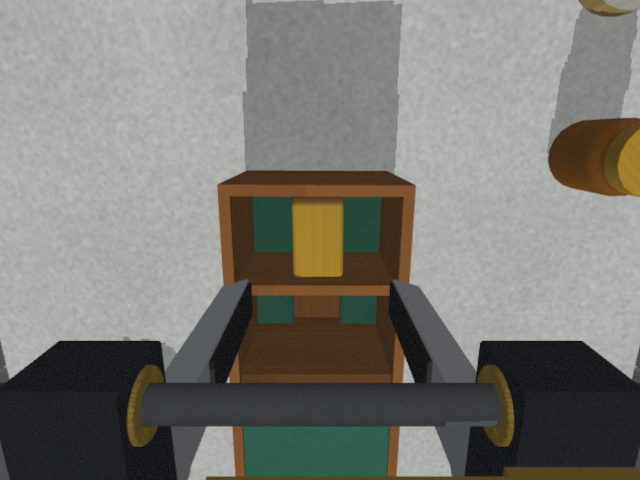

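w4 shows jar_open upright in bay_end, cap at (293,198)-(342,276), centred over the groove. Now I'll fetch the lane jar.

Request:
send_rows --pt "0 0 -7 2 0 -0.5 1" --pt "0 0 -14 5.5 0 -1 1" --pt "0 0 -21 9 0 -1.5 1" --pt "0 0 -28 12.5 0 -2 1" --pt "0 0 -35 16 0 -2 1" --pt "0 0 -42 19.5 0.2 -2 1" --pt "0 0 -49 23 0.3 -2 1" --pt "0 0 -56 26.5 0.4 -2 1" --pt "0 0 -63 30 0.5 -2 1" --pt "0 0 -70 33 0.5 -2 1" --pt "0 0 -77 36 0.6 -2 1" --pt "0 0 -84 38.5 0.6 -2 1"

```text
clock: 10.62
ee_pos: [0.5575, 0.302, 0.2255]
tool_rot: [0.072, 0.997, 0.0, -0.0]
force: [-0.4, -0.4, 1.1]
gripper_width: 0.999
grip_force: 0.0
```

Run:
```python
from h import *
go(.5612,.3135,.23,94.6)
```

```text
t 10.62 pos [0.5575 0.302  0.2255] w [[0.0, -0.0, -12.8], [-0.1, -0.0, 167.2]] d [-0.21, 1.19, -0.45] j7 0.52
```

Request:
send_rows --pt "0 0 -7 -0.2 0.8 -0.4 1" --pt "0 0 -12.8 -0.2 1.2 -0.4 1" --pt "0 0 -12.8 -0.2 1.2 -0.4 1" --pt "0 0 -12.8 -0.2 1.2 -0.4 1"

```text
clock: 10.95
ee_pos: [0.5615, 0.3112, 0.2293]
tool_rot: [-0.035, 0.999, 0.0, -0.001]
force: [0.5, -1.0, 0.8]
gripper_width: 1.004
grip_force: 0.0
```

Run:
```python
from h import *
c=viewer.calibration("wrist"); s=readout.sense()
im=viewer.capture("wrist"); cv2.imwrite("pics/w5.png",im[...,::-1])
np.savez("w5.npz",**{k:np.array(c[k]) for k in "KRt"})
go(.5612,.3135,.23,94.6)
```

```text
t 11.0 pos [0.5617 0.3108 0.2294] w [[-0.0, -0.0, -0.7], [-0.1, 0.0, 179.3]] d [0.03, 0.27, -0.06] j7 0.7
```

View pics/w5.png

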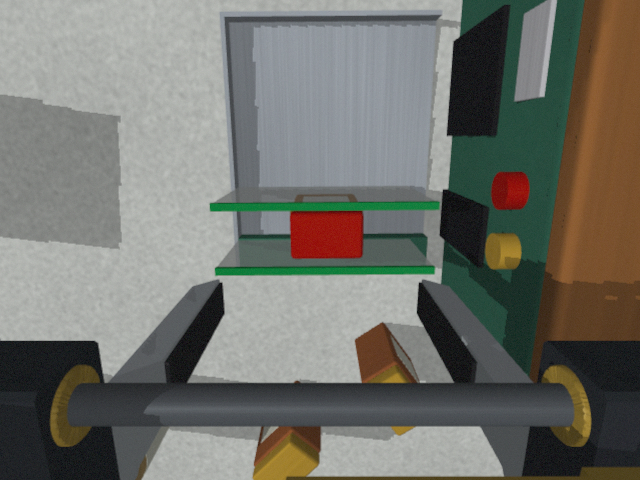

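w5 shows the red cap at (291,211)-(362,257), between guard top edges at rows 206 (cols 211-438) and 270 (cols 217-434).

Run:
```python
from h import *
c=np.load("w5.npz"); s=readout.sense(); R=Ro.from_quat(s["tool_rot"]).as_matrix()
T=lambda px,z:(R.T@(ray(c,px,z)-s["ee_pos"])*1000).round(1)
for n,px,z in(("gfL",(211,206),.114),("gfR",(438,205),.114),("gnL",(217,270),.114),("gnR",(434,270),.114),("cTL",(291,211),.104),("cTR",(362,211),.104),("cBL",(292,257),.104),("cBR",(362,257),.104)): print(n,T(px,z))
go(.5612,.313,.044,94.6)
```

```text
gfL [ 25.3 -80.4 115.4]
gfR [ 26.1  89.2 115.4]
gnL [-25.1 -79.2 115.4]
gnR [-25.1  90.  115.4]
cTL [ 19.7 -21.4 125.4]
cTR [ 19.7  33.6 125.4]
cBL [-17.6 -21.3 125.4]
cBR [-17.5  34.7 125.4]
t 11.0 pos [0.5617 0.3108 0.2294] w [[-0.0, -0.0, -0.7], [-0.1, 0.0, 179.3]] d [0.02, 0.23, 18.54] j7 0.7
```

Request:
send_rows --pt "0 0 -0.3 0.05 0.6 1 1" --pt "0 0 -0.3 0.05 0.6 3.5 1" --pt "0 0 -0.3 0.05 0.6 6 1" --pt "0 0 -0.3 0.05 0.6 8.5 1" --pt "0 0 -0.3 0.05 0.6 11 1" --pt "0 0 -0.3 0.05 0.6 13.5 1" --pt "0 0 -0.3 0.05 0.6 16 1" --pt "0 0 -0.3 0.05 0.6 17.7 1" --pt "0 0 -0.3 0.05 0.6 18.5 0.8" --pt "0 0 -0.3 0.05 0.6 18.5 0.6" --pt "0 0 -0.3 0.05 0.6 18.5 0.4" --pt "0 0 -0.3 0.05 0.6 18.5 0" --squeeze 15

```text
clock: 12.0
ee_pos: [0.5615, 0.3179, 0.0462]
tool_rot: [-0.039, 0.999, 0.0, 0.001]
force: [0.2, -0.2, 0.1]
gripper_width: 0.75
grip_force: 0.0
```

Request:
send_rows --pt "0 0 0 0 0 0 0" --pt "0 0 0 0 0 0 0" --pt "0 0 0 0 0 0 0" --pt "0 0 0 0 0 0 0" --pt "0 0 0 0 0 0 0" --pt "0 0 0 0 0 0 0"

```text
clock: 12.5
ee_pos: [0.5615, 0.3175, 0.0461]
tool_rot: [-0.039, 0.999, 0.0, 0.001]
force: [-0.0, -1.4, 8.2]
gripper_width: 0.635
grip_force: 15.0
```

Run:
```python
from h import *
print(readout.sense()["force"].round(1))
go(.47,.08,.19,80)
```

```text
[-0.  -1.4  8.2]
t 12.5 pos [0.5615 0.3175 0.0461] w [[0.0, 0.1, 14.5], [-0.1, 0.0, -165.5]] d [10.95, -22.96, -14.42] j7 0.56
```

Request:
send_rows --pt "0 0 0 0 0 -0.5 0" --pt "0 0 0 0 0 -2 0" --pt "0 0 0 0 0 -4 0" --pt "0 0 0 0 0 -6.5 0" --pt "0 0 0 0 0 -9 0" --pt "0 0 0 0 0 -11.5 0" --pt "0 0 0 0 0 -13.5 0" --pt "0 0 0 0 0 -14.5 0" --pt "0 0 1 0.5 -1.5 -14.8 0" --pt "0 0 2 1.5 -4 -14.8 0" --pt "0 0 3 2.5 -7 -14.8 0" --pt "0 0 4 4 -10 -14.8 0"

```text
clock: 13.5
ee_pos: [0.5284, 0.2137, 0.1929]
tool_rot: [-0.004, 1.0, 0.0, -0.0]
force: [0.1, -0.6, -1.8]
gripper_width: 0.637
grip_force: 15.0
```

Run:
```python
from h import *
print(readout.sense()["grip_force"].round(1))
go(.50,.08,.0425,87.2)
```

```text
Traceback (most recent call last):
AttributeError: 'float' object has no attribute 'round'
```

Request:
send_rows --pt "0 0 1 0.5 -3 0 0" --pt "0 0 2 1 -6 0.5 0" --pt "0 0 3 2 -9 2 0" --pt "0 0 3.3 2.5 -11.5 4 0" --pt "0 0 3.3 2.8 -13 6 0" --pt "0 0 3.3 2.8 -13.4 8 0" --pt "0 0 3.3 2.8 -13.4 10 0" --pt "0 0 3.3 2.8 -13.4 12 0" --pt "0 0 3.3 2.8 -13.4 13.3 0" --pt "0 0 3.3 2.8 -13.4 14 0" --pt "0 0 3.3 2.8 -13.4 14.4 0" --pt "0 0 3.3 2.8 -13.4 14.6 0"

```text
clock: 14.5
ee_pos: [0.5021, 0.0806, 0.047]
tool_rot: [0.024, 1.0, 0.0, 0.0]
force: [-0.3, -0.0, -1.3]
gripper_width: 0.638
grip_force: 15.0
```

Request:
send_rows --pt "0 0 0 0 0 0.1 0" --pt "0 0 0 0 0 0.2 0" --pt "0 0 0 0 0 0.3 0" --pt "0 0 0 0 0 0.4 0" --pt "0 0 0 0 0 0.45 0"

```text
clock: 14.92
ee_pos: [0.5021, 0.0802, 0.0426]
tool_rot: [0.025, 1.0, -0.0, 0.0]
force: [-0.2, -0.4, -2.0]
gripper_width: 0.64
grip_force: 15.0
```

Request:
send_rows --pt "0 0 0 0 0 0.05 0" --pt "0 0 0 0 0 0.1 0" --pt "0 0 0 0 0 0.1 0"

```text
clock: 15.17
ee_pos: [0.5021, 0.0803, 0.042]
tool_rot: [0.025, 1.0, -0.0, 0.0]
force: [-4.5, -1.2, 12.4]
gripper_width: 0.64
grip_force: 15.0
```

Request:
send_rows --pt "0 0 0 0 0 -0.05 0.4" --pt "0 0 0 0 0 -0.05 0.6" --pt "0 0 0 0 0 -0.05 0.8" --pt "0 0 0 0 0 -0.05 1" --pt "0 0 0 0 0 -0.05 1" --pt "0 0 0 0 0 -1 1" --pt "0 0 0 0 0 -3 1" --pt "0 0 0 0 0 -6 1" --pt "0 0 0 0 0 -9 1" --pt "0 0 7 0 0 -10.5 1" --pt "0 0 14 0 0 -11 1" --pt "0 0 21 0 0 -11 1"

```text
clock: 16.17
ee_pos: [0.5028, 0.0805, 0.1538]
tool_rot: [0.209, 0.978, 0.0, 0.001]
force: [-0.6, -0.1, -0.5]
gripper_width: 0.999
grip_force: 0.0
```

Request:
send_rows --pt "0 0 7 0 0 0 1" --pt "0 0 14 0 0 0 1" --pt "0 0 21 0 0 0 1" --pt "0 0 28 0 0 0 1" --pt "0 0 35 0 0 0 1" --pt "0 0 42 0 0 0 1" --pt "0 0 49 0 0 0 1" --pt "0 0 56 0 0 0 1" --pt "0 0 63 0 0 0 1" --pt "0 0 69 0 0 0 1" --pt "0 0 69 0 0 0 1" --pt "0 0 69 0 0 0 1"

```text
clock: 17.17
ee_pos: [0.502, 0.0806, 0.1519]
tool_rot: [0.723, 0.691, 0.0, 0.0]
force: [-0.5, 0.1, 0.4]
gripper_width: 1.002
grip_force: 0.0
```

Run:
```python
from h import *
c=viewer.calibration("wrist"); s=readout.sense()
im=viewer.capture("wrist"); cv2.imwrite("pics/w6.png",im[...,::-1])
np.savez("w6.npz",**{k:np.array(c[k]) for k in "KRt"})
go(.502,.0803,.042,-2.8)
```

```text
t 17.22 pos [0.5019 0.0805 0.1518] w [[0.0, -0.0, 0.2], [0.0, 0.0, -179.8]] d [-0.02, 0.0, 10.98] j7 -0.51
```

View pics/w6.png

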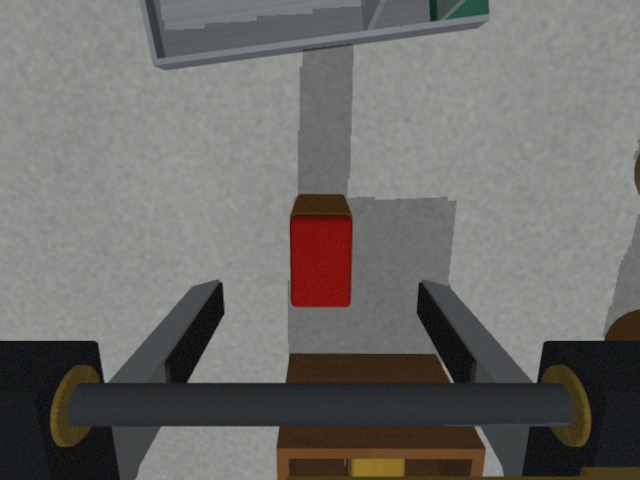

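w6 shows the red-capped jar upright between the fingers, cap (291,215)-(351,305). I'll descend and regrip it on its broad faces.

Request:
send_rows --pt "0 0 0 0 0 2 1" --pt "0 0 0 0 0 5 1" --pt "0 0 0 0 0 8 1" --pt "0 0 0 0 0 10 1" --pt "0 0 0 0 0 11 0.7" --pt "0 0 0 0 0 11 0.4" --pt "0 0 0 0 0 11 -0.5" --pt "0 0 0 0 0 11 -0.5" --pt "0 0 0 0 0 11 -0.5" --pt "0 0 0 0 0 11 -0.5" --pt "0 0 0 0 0 11 -0.5" --pt "0 0 0 0 0 11 -0.5" --squeeze 15

```text
clock: 18.22
ee_pos: [0.5022, 0.0803, 0.0418]
tool_rot: [0.724, 0.69, 0.0, 0.0]
force: [0.8, 0.1, 0.5]
gripper_width: 0.466
grip_force: 0.0
```

Request:
send_rows --pt "0 0 0 0 0 0 -0.5" --pt "0 0 0 0 0 0 -0.5" --pt "0 0 0 0 0 0 -0.5" --pt "0 0 0 0 0 0 -0.5" --pt "0 0 0 0 0 0 -0.5" --pt "0 0 0 0 0 0 -0.5" --pt "0 0 0 0 0 0 -0.5"

```text
clock: 18.8
ee_pos: [0.5021, 0.0803, 0.0417]
tool_rot: [0.724, 0.69, 0.0, 0.0]
force: [-0.0, -1.2, 6.1]
gripper_width: 0.427
grip_force: 15.0
```

Run:
```python
from h import *
c=np.load("w6.npz"); s=readout.sense(); R=Ro.from_quat(s["tool_rot"]).as_matrix()
for p in((291,215),(351,215),(351,305),(291,305)): print((R.T@(ray(c,p,.1)-s["ee_pos"])*1000).round(1))
print(s["grip_force"],s["gripper_width"]); go(.530,-.159,.2,-2.8)
```

```text
[ 31.6 -17.7 -58.3]
[ 31.7  17.7 -58.3]
[-25.7  19.  -58.3]
[-25.8 -18.6 -58.3]
15.000680387020111 0.4269441806867277
t 18.8 pos [0.5021 0.0803 0.0417] w [[0.0, 0.0, -0.0], [0.0, -0.0, 180.0]] d [-23.76, 3.96, -15.83] j7 -0.64
```

Request:
send_rows --pt "0 0 0 0 0 -0.5 -0.5" --pt "0 0 0 0 0 -2 -0.5" --pt "0 0 0 0 0 -4.5 -0.5" --pt "0 0 0 0 0 -7.5 -0.5" --pt "0 0 0 0 0 -10.5 -0.5" --pt "0 0 0 0 0 -13.5 -0.5" --pt "0 0 0 -1 0.2 -15.5 -0.5" --pt "0 0 0 -3 0.5 -15.8 -0.5" --pt "0 0 0 -6 1 -15.8 -0.5" --pt "0 0 0 -9 1.5 -15.8 -0.5" --pt "0 0 0 -12 2 -15.8 -0.5" --pt "0 0 0 -15 2.5 -15.8 -0.5"

```text
clock: 19.8
ee_pos: [0.5192, -0.0721, 0.1996]
tool_rot: [0.724, 0.69, -0.0, -0.0]
force: [1.2, 0.3, -2.5]
gripper_width: 0.423
grip_force: 15.0
```

Run:
```python
from h import *
c=np.load("w4.npz"); yw=np.radians(87.2); u=np.array([np.cos(yw),np.sin(yw)]); v=np.array([u[1],-u[0]])
for n,p,z in(("endwall outer",(317,185),.117),("endwall inner",(317,196),.117),("capfar",(317,199),.106),("capnear",(317,276),.106),("xwall far",(317,286),.110),("xwall near",(317,294),.110),("cL",(293,240),.106),("cR",(342.5,240),.106),("wL",(221,220),.117),("wR",(412,220),.117)):
    w=ray(c,p,z)[:2]-[.5346,-.0846]; print(n,"along",(w@u*1000).round(1),"across",(w@v*1000).round(1))
go(.530,-.159,.2,-2.8)
```

```text
endwall outer along 44.3 across -0.6
endwall inner along 36.8 across -0.6
capfar along 33.0 across -0.7
capnear along -25.5 across -0.6
xwall far along -32.0 across -0.6
xwall near along -38.4 across -0.6
cL along 2.6 across -18.3
cR along 2.6 across 18.2
wL along 19.8 across -67.6
wR along 20.0 across 65.9
t 19.8 pos [ 0.5192 -0.0721  0.1996] w [[-0.0, 0.0, 0.0], [-0.0, -0.0, -180.0]] d [-8.63, 1.5, -0.04] j7 -0.16
```

Request:
send_rows --pt "0 0 0 -3 0.5 0 -0.5" --pt "0 0 0 -5.5 1 0 -0.5" --pt "0 0 0 -7.5 1.4 0 -0.5" --pt "0 0 0 -8.5 1.5 0 -0.5" --pt "0 0 0 -8.8 1.5 0 -0.5" --pt "0 0 0 -8.8 1.5 0 -0.5" --pt "0 0 0 -8.8 1.5 0 -0.5"

```text
clock: 20.38
ee_pos: [0.5301, -0.158, 0.1994]
tool_rot: [0.724, 0.69, 0.0, -0.0]
force: [-0.6, 0.6, -2.5]
gripper_width: 0.425
grip_force: 15.0
```

Run:
```python
from h import *
go(.530,-.1605,.0477,-2.8)
```

```text
t 20.38 pos [ 0.5301 -0.158   0.1994] w [[-0.0, -0.0, 0.1], [0.0, -0.0, -179.9]] d [-0.26, 0.0, 15.17] j7 -0.01
```

Request:
send_rows --pt "0 0 0 -0.1 0 0.5 -0.5" --pt "0 0 0 -0.1 0 1.5 -0.5" --pt "0 0 0 -0.1 0 2.5 -0.5" --pt "0 0 0 -0.1 0 3 -0.5" --pt "0 0 0 -0.1 0 3 -0.5"

```text
clock: 20.8
ee_pos: [0.5292, -0.1599, 0.1675]
tool_rot: [0.724, 0.69, -0.001, -0.001]
force: [0.3, -0.6, -1.1]
gripper_width: 0.423
grip_force: 15.0
```

Run:
```python
from h import *
go(.530,-.1605,.0477,-2.8)
```

```text
t 20.8 pos [ 0.5292 -0.1599  0.1675] w [[-0.1, -0.0, 0.0], [0.1, -0.2, -180.0]] d [-0.07, 0.11, 11.98] j7 -0.02
```

Request:
send_rows --pt "0 0 0 0 0.05 1 -0.5" --pt "0 0 0 0 0.05 3 -0.5" --pt "0 0 0 0 0.05 5 -0.5" --pt "0 0 0 0 0.05 7 -0.5" --pt "0 0 0 0 0.05 9 -0.5" --pt "0 0 0 0 0.05 10.3 -0.5" --pt "0 0 0 0 0.05 11 -0.5" --pt "0 0 0 0 0.05 11.4 -0.5" --pt "0 0 0 0 0.05 11.7 -0.5" --pt "0 0 0 0 0.05 11.8 -0.5" --pt "0 0 0 0 0.05 11.9 -0.5" --pt "0 0 0 0 0.05 11.9 -0.5"

```text
clock: 21.8
ee_pos: [0.531, -0.1605, 0.0509]
tool_rot: [0.724, 0.689, 0.0, 0.0]
force: [-0.9, 0.1, -2.0]
gripper_width: 0.423
grip_force: 15.0
```

Request:
send_rows --pt "0 0 0 0 0 0.05 -0.5" --pt "0 0 0 0 0 0.1 -0.5" --pt "0 0 0 0 0 0.1 -0.5"

```text
clock: 22.05
ee_pos: [0.5308, -0.1605, 0.0496]
tool_rot: [0.724, 0.689, 0.0, 0.0]
force: [0.3, 0.8, -1.5]
gripper_width: 0.419
grip_force: 15.0
```

Request:
send_rows --pt "0 0 0 0 0 0.05 -0.5" --pt "0 0 0 0 0 0.1 -0.5" --pt "0 0 0 0 0 0.15 -0.5" --pt "0 0 0 0 0 0.2 -0.5" --pt "0 0 0 0 0 0.2 -0.5"

```text
clock: 22.47
ee_pos: [0.5307, -0.1604, 0.0477]
tool_rot: [0.724, 0.69, -0.0, 0.0]
force: [-3.8, 1.6, 5.7]
gripper_width: 0.423
grip_force: 15.0
```

Request:
send_rows --pt "0 0 0 0 0 0 -0.1" --pt "0 0 0 0 0 0 0" --pt "0 0 0 0 0 0 0.1" --pt "0 0 0 0 0 0 0.2" --pt "0 0 0 0 0 0 0.2" --pt "0 0 0 0 0 -1 0.2" --pt "0 0 0 0 0 -3 0.2" --pt "0 0 0 0 0 -6 0.2" --pt "0 0 0 0 0 -9 0.2" --pt "0 0 0 0 0 -12 0" --pt "0 0 0 0 0 -15 -0.5" --pt "0 0 0 0 0 -16 -1"

```text
clock: 23.47
ee_pos: [0.5322, -0.1604, 0.2124]
tool_rot: [0.724, 0.69, 0.001, 0.002]
force: [-0.6, -0.3, 0.4]
gripper_width: 0.423
grip_force: 0.0
```

Run:
```python
from h import *
cw=viewer.calibration("wrist"); w=viewer.capture("wrist"); ct=viewer.calibration("top"); t=viewer.capture("top")
hsv=cv2.cvtColor(w,cv2.COLOR_RGB2HSV)
def blob(mask):
    n,l,st,ce=cv2.connectedComponentsWithStats(mask.astype(np.uint8)); return [(st[i].tolist(),ce[i].round(1).tolist()) for i in range(1,n) if st[i,4]>150]
for nm,im in(("w",w),("t",t)):
    a=im.astype(int); print(nm,"red",blob((a[...,0]>120)&(a[...,1]<50)&(a[...,2]<50)),"brass",blob((a[...,0]>140)&(a[...,1]>90)&(a[...,2]<70)))
s=np.array([.5278,-.2014]);th=np.radians(-2.8);R=np.array([[np.cos(th),-np.sin(th)],[np.sin(th),np.cos(th)]])
for y in(.042,.118):
    P=np.r_[s+R@[0,y],.106]; print("expected cap centre",proj(cw,[P]).round(1),proj(ct,[P]).round(1))
g=np.r_[s+R@[0,-.13],.1465];print("grip",g)
B=s+R@[0,-.17]; go(B[0],B[1],.2,-2.8)
```

```text
w red [([293, 204, 50, 72, 3501], [317.3, 238.9])] brass [([305, 65, 53, 13, 596], [331.4, 70.5]), ([368, 65, 43, 12, 370], [388.5, 70.7]), ([291, 91, 53, 85, 4338], [317.4, 132.8]), ([325, 184, 75, 9, 399], [364.8, 188.1]), ([223, 251, 12, 55, 360], [228.5, 278.8]), ([398, 273, 11, 34, 197], [402.6, 288.5])]
t red [] brass [([327, 144, 22, 20, 258], [338.5, 154.9]), ([346, 246, 24, 15, 317], [357.7, 252.6])]
expected cap centre [[316.5 241.1]] [[388.6 254.7]]
expected cap centre [[316.2 135. ]] [[356.7 253.1]]
grip [ 0.52144953 -0.3312448   0.1465    ]
t 23.57 pos [ 0.5318 -0.1606  0.2101] w [[0.2, 0.1, -0.0], [0.1, -0.4, 180.0]] d [-21.09, -0.19, 1.03] j7 0.0
```

Request:
send_rows --pt "0 0 0 -2 0 0 -1" --pt "0 0 0 -5 0 0 -1" --pt "0 0 0 -9 0 0 -1" --pt "0 0 0 -13 0 0 -1" --pt "0 0 0 -17 0 0 -1" --pt "0 0 0 -20 -0.1 0 -1" --pt "0 0 0 -21 -0.2 0 -1" --pt "0 0 0 -21 -0.2 1 -1" --pt "0 0 0 -21 -0.2 3 -1" --pt "0 0 0 -21 -0.2 5.5 -1" --pt "0 0 0 -21 -0.2 7.5 -1" --pt "0 0 0 -21 -0.2 8.2 -1"

```text
clock: 24.57
ee_pos: [0.517, -0.3672, 0.1213]
tool_rot: [0.724, 0.69, -0.0, -0.003]
force: [-0.4, -0.1, -0.0]
gripper_width: 0.003
grip_force: 0.0
```

Request:
send_rows --pt "0 0 0 0 0 0 -1" --pt "0 0 0 0.5 0 0 -1" --pt "0 0 0 1 0 0 -1" --pt "0 0 0 1.5 0 0 -1" --pt "0 0 0 2 0 0 -1" --pt "0 0 0 2.5 0 0 -1" --pt "0 0 0 3 0 0 -1" --pt "0 0 0 3.5 0 0 -1" --pt "0 0 0 4 0 0 -1"

```text
clock: 25.32
ee_pos: [0.5205, -0.3299, 0.1257]
tool_rot: [0.724, 0.689, 0.0, 0.0]
force: [0.6, -2.3, 1.9]
gripper_width: 0.005
grip_force: 1.2
```

Run:
```python
from h import *
s=readout.sense();p=s["ee_pos"][:2]-[.5278,-.2014];th=np.radians(-2.8);R=np.array([[np.cos(th),-np.sin(th)],[np.sin(th),np.cos(th)]])
print("tote",(R.T@p).round(4),s["force"],s["gripper_width"])
```

```text
tote [-0.001  -0.1287] [ 0.62020402 -2.27840444  1.94604759] 0.005170508986148354
```

Request:
send_rows --pt "0 0 0 1 0 -0.2 -1" --pt "0 0 0 2.2 0 -0.2 -1" --pt "0 0 0 3.4 0 -0.2 -1" --pt "0 0 0 4.6 0 -0.2 -1" --pt "0 0 0 5.8 0 -0.2 -1" --pt "0 0 0 7 0 -0.2 -1" --pt "0 0 0 8.2 0 -0.2 -1" --pt "0 0 0 9.4 0 -0.2 -1" --pt "0 0 0 10.6 0 -0.2 -1" --pt "0 0 0 11.6 0 -0.2 -1" --pt "0 0 0 12.2 0 -0.2 -1" --pt "0 0 0 12.5 0 -0.2 -1"

```text
clock: 26.32
ee_pos: [0.5266, -0.2039, 0.1273]
tool_rot: [0.724, 0.69, 0.0, -0.0]
force: [-0.5, -1.9, -0.0]
gripper_width: 0.003
grip_force: 1.1
```

Request:
send_rows --pt "0 0 0 0.2 0 0 -1" --pt "0 0 0 0.4 0 0 -1" --pt "0 0 0 0.6 0 0 -1" --pt "0 0 0 0.8 0 0 -1" --pt "0 0 0 0.9 0 0 -1" --pt "0 0 0 1.0 0 0 -1"

```text
clock: 26.82
ee_pos: [0.527, -0.1953, 0.1273]
tool_rot: [0.724, 0.689, 0.0, 0.0]
force: [0.7, -2.3, -0.7]
gripper_width: 0.007
grip_force: 1.0
```

Run:
```python
from h import *
s=readout.sense();p=s["ee_pos"][:2]-[.5278,-.2014];th=np.radians(-2.8);R=np.array([[np.cos(th),-np.sin(th)],[np.sin(th),np.cos(th)]])
print("tote",(R.T@p).round(4),s["force"],s["ee_pos"])
```

```text
tote [-0.0011  0.0061] [ 0.74082182 -2.27563045 -0.70748791] [ 0.52697531 -0.19530047  0.12734181]
```

Request:
send_rows --pt "0 0 0 0.1 0 0 -1" --pt "0 0 0 0.2 0 0 -1" --pt "0 0 0 0.3 0 0 -1" --pt "0 0 0 0.4 0 0 -1" --pt "0 0 0 0.5 0 0 -1" --pt "0 0 0 0.6 0 0 -1"

```text
clock: 27.32
ee_pos: [0.5271, -0.1918, 0.1274]
tool_rot: [0.725, 0.689, -0.001, 0.001]
force: [1.3, -18.6, -4.3]
gripper_width: 0.007
grip_force: 9.8
```

Request:
send_rows --pt "0 0 0 0.1 0 0 -1" --pt "0 0 0 0.2 0 0 -1" --pt "0 0 0 0.2 0 0 -1"

```text
clock: 27.57
ee_pos: [0.5271, -0.1918, 0.1275]
tool_rot: [0.725, 0.688, -0.001, 0.002]
force: [1.7, -24.2, -6.7]
gripper_width: 0.006
grip_force: 12.4
```

Request:
send_rows --pt "0 0 0 -0.5 0 0 -1" --pt "0 0 0 -1.5 0 0 -1" --pt "0 0 0 -2.5 0 -1 -1" --pt "0 0 0 -4 0 -4 -1" --pt "0 0 0 -7 0 -7 -1" --pt "0 0 0 -10 0 -10 -1" --pt "0 0 0 -13 0 -12 -1" --pt "0 0 0 -16 0 -13 -1" --pt "0 0 0 -19 0 -13 -1" --pt "0 0 0 -20 0 -13 -1" --pt "0 0 0 -20 0 -13 -1"

```text
clock: 28.48
ee_pos: [0.5163, -0.3903, 0.2575]
tool_rot: [0.726, 0.688, -0.0, 0.0]
force: [-0.4, -0.1, 0.2]
gripper_width: 0.002
grip_force: 0.0
```

Run:
```python
from h import *
c=viewer.calibration("wrist"); w=viewer.capture("wrist"); cv2.imwrite("pics/w7.png",w[...,::-1])
a=w.astype(int); g=(a[...,1]>a[...,0]+20)&(a[...,1]>50)
n,l,st,ce=cv2.connectedComponentsWithStats(g.astype(np.uint8)); print([st[i].tolist() for i in range(1,n) if st[i,4]>300])
s=np.array([.5278,-.2014]);th=np.radians(-2.8);R=np.array([[np.cos(th),-np.sin(th)],[np.sin(th),np.cos(th)]])
for i in range(1,n):
    if st[i,4]>300:
        x,y,ww,h,_=st[i]
        for q in((x+ww/2,y),(x+ww/2,y+h)): print("green edge tote y",(R.T@(ray(c,q,.1205)[:2]-s)).round(4))
blk=(a[...,0]>150)&(a[...,1]>110)&(a[...,2]<120)
n,l,st,ce=cv2.connectedComponentsWithStats(blk.astype(np.uint8)); 
for i in range(1,n):
    if st[i,4]>200: print("blk",st[i].tolist(),(R.T@(ray(c,ce[i],.1465)[:2]-s)).round(4))
print([(np.round(d["point"]).tolist(),round(d["score"],2),(R.T@(ray(c,d["point"],.14)[:2]-s)).round(3)) for d in viewer.search_frame("wrist","cover_grip")])
print(readout.sense()["force"],readout.sense()["ee_pos"])
```

```text
[]
[]
[-0.40157858  0.39527087  0.62053075] [ 0.51742452 -0.3865214   0.25732483]
```

Run:
```python
from h import *
c=viewer.calibration("top"); w=viewer.capture("top"); cv2.imwrite("pics/t2.png",w[...,::-1])
s=np.array([.5278,-.2014]);th=np.radians(-2.8);R=np.array([[np.cos(th),-np.sin(th)],[np.sin(th),np.cos(th)]])
print([(np.round(d["point"]).tolist(),round(d["score"],2),(R.T@(ray(c,d["point"],.14)[:2]-s)).round(3)) for d in viewer.search_frame("top","cover_grip")])
# sample along tote centre-line off the block (x=+0.045) and through block (x=0)
for X,z in((.045,.1205),(0,.1465)):
    for y in np.arange(-.02,.162,.006):
        p=proj(c,[np.r_[s+R@[X,y],z]])[0]; print(round(y,3),w[int(round(p[1])),int(round(p[0]))].tolist(),end="; ")
    print()
```

```text
[([375.0, 255.0], 0.93, array([-0.008,  0.077]))]
-0.02 [64, 38, 26]; -0.014 [62, 38, 25]; -0.008 [63, 38, 25]; -0.002 [49, 56, 42]; 0.004 [45, 82, 65]; 0.01 [45, 82, 67]; 0.016 [46, 81, 66]; 0.022 [45, 81, 65]; 0.028 [45, 81, 65]; 0.034 [45, 82, 65]; 0.04 [44, 81, 64]; 0.046 [44, 81, 65]; 0.052 [45, 82, 64]; 0.058 [45, 82, 65]; 0.064 [47, 84, 66]; 0.07 [46, 83, 66]; 0.076 [46, 83, 65]; 0.082 [45, 82, 65]; 0.088 [43, 78, 62]; 0.094 [34, 62, 48]; 0.1 [38, 69, 56]; 0.106 [46, 83, 66]; 0.112 [46, 84, 67]; 0.118 [43, 79, 62]; 0.124 [34, 63, 49]; 0.13 [35, 63, 50]; 0.136 [36, 65, 51]; 0.142 [36, 64, 52]; 0.148 [35, 66, 53]; 0.154 [89, 56, 32]; 0.16 [91, 82, 75]; 
-0.02 [66, 40, 25]; -0.014 [66, 40, 26]; -0.008 [52, 31, 20]; -0.002 [47, 28, 18]; 0.004 [35, 57, 44]; 0.01 [33, 62, 48]; 0.016 [37, 59, 46]; 0.022 [108, 89, 61]; 0.028 [108, 88, 60]; 0.034 [62, 55, 38]; 0.04 [32, 59, 48]; 0.046 [33, 60, 48]; 0.052 [33, 60, 47]; 0.058 [34, 62, 49]; 0.064 [32, 59, 47]; 0.07 [33, 61, 48]; 0.076 [33, 60, 48]; 0.082 [34, 62, 49]; 0.088 [33, 60, 48]; 0.094 [34, 61, 49]; 0.1 [34, 61, 49]; 0.106 [34, 62, 49]; 0.112 [33, 62, 49]; 0.118 [35, 63, 50]; 0.124 [34, 63, 50]; 0.13 [34, 63, 50]; 0.136 [35, 65, 51]; 0.142 [35, 65, 51]; 0.148 [34, 64, 51]; 0.154 [90, 57, 34]; 0.16 [81, 53, 33];
```

The cover spans tote y ≈ 0 to 152 mm, right up to the end wall, and its grip is at ≈ +27 mm. Pushing on it met a firm stop, so it is fully shut and the arm is clear.

```bash
python3 -c "
from station import finish_job
print(finish_job())"
```

```text
the job is handed in; nothing more can be done
None
```

Both spice jars are standing upright on the bay floors (jar_open in bay_end, jar_lane in bay_inner), the green cover is pushed shut against its stop, and the job was handed in at about 29 s of the 72 s limit.

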